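Clip a counting-cell slide into the stage holder

ROBOT

A 6-joint arm with a two-finger parallel gripper is mounted at the origin on the work surface. World frame = base frame: x ahead of the robot, y to its left, z up, the work surface at z = 0. Lengths are in m, angles in rad, forces in N, time in s.
With the tool pointing down it reaches from about 0.375 to 0.9 m from the base axis. Payload 3.1 kg.
Tool frame: the origin (TCP) lies at the very end of the fingers, on their centre line; the grasp point (between the pads) lies 19 mm behind it (manip.grasp_offset is the distance from the TCP to the grasp point, in m); y points along the fingers, z is the direction in which the jaws open and shut, and the axes are right-handed (so a half turn about y gives the same grasp; the last joint's range is limited). The gripper opens to 85 mm and grips with 20 to 120 N. Pads are 22 mm wide; open, the fingers measure 114 mm over their backs; the gripper's body (76 mm by 85 mm) begins 54 mm behind the grasp point. The pads swing forward as they close: fully open they stand 13 mm farther back than shut.
Start: joints at [1.026, 0.527, 1.433, -0, 1.181, -0.178], TCP at [0.224, 0.584, 0.231] pointing down, gripper open.
Joint ranges: [-3.08, 3.08], [-0.75, 2.2], [0.22, 2.44], [-1.43, 4.57], [0, 2.65], [-2.85, 2.85]. Speed limits (rad/s): [2.79, 2.79, 3.14, 3.14, 3.14, 3.14].

INTERFACE

Orientations are given as a unit quaternion [x, y, z, w].
In Python, from station import manip gives the robot as it stands.
- The arm moves only by the tool apply_moves, never from a script. Its argument "motion" is a list of rows, each a list of 5 numbers: the finger opening in mm, from 0 to 85.4, then the shift along the tool's x, y, z in units of 30 mm (1.0 is 30 mm), then the turn about the tool's y in units of 10 degrees (1.0 is 10 degrees). In form: [[fingers, x, y, z, twist], ...]. A call has 1 to 12 rows; each row is the pose to reach, as a shift and turn from the pose commanded when the call began, along the tool's axes at that moment; what a row does not reach only later rows make up. A row lasts 1/8 s, in which the tool goes at most 62.5 mm and 10.7 degrees, less where a joint would pass 70% of its speed; a pose out of reach is approached as far as the arm can. A call with a gripper value outside its range is refused whole. The fingers move at their own pace and stop on an object; "squeeze" is the grip in N (left out, the last holds). Time passes only in rows, so rows that repeat a pose let the fingers close. It gives the time, the measured TCP pose, the force and the opening at its end, in the units of the state.
- manip.sense(): the state, without advancing time (a new reading comes with each control period).
- manip.snapshot(name): name is "scene" or "top" or "wrist"; returns the picture (480x640x3 uint8, red, green, blue); there is no depth.
- manip.get_calibration(name): a dict with "intrinsics" (3x3 intrinsics, pixels), "extrinsics" (4x4, takes a point from camera to world coordinates). Camera axes: x right, y up, looking along -z (the intrinsics and any distortion apply to the point x, -y, -z); pixel columns grow to the right and rows downward; lengths in m; the calibration is good to about 2 mm. The wrist camera is an equidistant fisheye: a pixel r from the principal point sees the ray r / f radians off the axis. A picture is of the moment at which its call begins: read the wrist's pose just before it. get_calibration takes no time and is no camera call; for the wrist camera it gives the pose at the moment of the call.
- manip.sign_off(): hands the job in, once; it reports no verdict.
The state is a dict: "t": time; "q": joint angles; "qd": joint speeds; "tau": joint torques, N m; "tcp_pos": TCP position; "tool_rot": TCP orientation; "force": force on the tool from outside, world axes, zero at the start; "ft_torque": the same for the moment, N m; "finger_gap": opening from 0.0 (shut) to 1.0 (fully open).
Only numpy, scipy, OpenCV 4.12 (cv2) and the standard library are available. Lean on these libraries where they do the work, as an engineer would, in place of code of your own. Each camera call takes 0.05 s, during which the arm holds its last target.

TASK

Pick up the counting-cell slide from the mat, draw the sprung curved clip back with the slide's long side, set the slide flat on the stage between clip and fixed steel edge, centred lengthwise, and let go so that the clip holds its other long side flush against the edge. The slide is fragile: move it slowly (under 10 cm/s) while the clip bears on it, feel for the edge and bring the slide gently into touch with it before letting go, never pressing hard, ramming it or letting the clip snap it across. Leave the jar, beaker, dish and brush alone.

Things in the scene. Friction and masses are not known exactly. Their poses are not given: they have to be found in the camera images.
- slide: Counting-cell slide on a cork mat (6 mm thick): rigid pale plate 50 (x) by 90 (y) by 6 mm with a grey raised cell frame in its middle; 60 to 130 g. Origin: centre of the underside; z up; either way round fits.
- slide_frame (a point): Top centre of the slide's cell frame, 22 mm above the slide's underside. Frame outside 36 (x) by 40 (y) mm, walls 4 mm, standing 16 mm above the plate. Best grasped from above by its two outer faces that look along y (40 mm apart): the fingers then stay over the plate, clear of clip and edge.
- holder: White light base 160 (x) by 200 (y) mm, fixed to the bench, with an aluminium stage on top. Origin: centre of its underside on the bench, stage 45 mm above. The slide belongs flat on the stage, its y parallel to the holder's y (either way round), centred within 15 mm along y, between the clip (on the -x side) and the fixed steel edge (on the +x side).
- stage (a point): Centre of the stage's top. Axes as the holder's. The fixed edge is a steel bar along y, 86 long, 8 deep, 7 mm high, screwed tight. Its face (towards -x) lies anywhere from x = +20 to +32 mm from here: it is set in slots, not measured, so feel for it. A slide flush with it has its origin at x = -5 to +7 mm. Carried over 7 mm above the stage, the slide passes over the edge.
- clip: Sprung curved steel arm, 6 mm round bar. Origin: its pivot, at (-60, +70, 45) mm in the holder's frame; turns about the vertical. At rest its axes are the holder's. Drawing back (clockwise from above) moves its tip to the holder's -x; hard stop at 0.50 rad. Push on a flush slide: about 3 N (edge farthest at +x) to 4.5 N (edge nearest); about 6 N near the stop.
- clip_tip (a point): Middle of the upright round contact post at the clip's free end, 8 mm across, reaching from 2 to 26 mm above the stage (this point 12 mm above it). At rest at (-10, 0) mm from the stage's centre, so its +x side is at x = -6; at the stop its centre is about x = -50, y = -16 mm.
- jar: Closed glass jar, 90 mm across, 120 mm high. Bystander. Origin: centre of its underside.
- beaker: Empty glass beaker, 70 mm across, 85 mm high. Bystander. Origin: centre of its underside.
- petri: Closed clear dish, 90 mm across, 16 mm high. Bystander. Origin: centre of its underside.
- brush: Small brush, 160 mm long, lying on the bench. Bystander. Origin: centre of its underside.
There are look-alikes about, which are no part of the job. Of the things like the slide, leave any that is black, blue or turquoise; of the rest the larger one is meant.

How it is judged:
By the outcome, as a careful person would: the job done as asked, in the order asked, and still so for the second after the job is handed in, with the robot touching nothing.
It also fails if it takes over 72 s, if anything falls off the work surface, if the arm or the gripper's body presses on something with over 40 N, if the wrist force passes 120 N, or if a joint passes its speed limit or range.

## Working session

There is one attempt and no reset: what is moved stays moved. The work goes in short steps, Python scripts to look and compute and a tool call to move; the robot and the scene stay as the last step left them, time stands still between calls to the robot, and variables do not carry over. Pictures are saved under pics/ and viewed, and the job is handed in when it is done.

Besides the shell and the picture viewer there is one more tool, called as name(argument=value, ...), one argument or row to a line, values as JSON. apply_moves: Moves the arm, as the interface text tells. Its arguments: {"type":"object","properties":{"motion":{"type":"array"},"squeeze":{"type":"number"}},"required":["motion"]}

```bash
mkdir -p pics; ls
python3 - <<'E'
from station import manip
import cv2,numpy as np
s=manip.sense()
for k,v in s.items(): print(k,np.round(v,4))
print(manip.grasp_offset)
for n in ("scene","top","wrist"):
    c=manip.get_calibration(n);print(n,{k:np.round(v,4).tolist() for k,v in c.items()})
    cv2.imwrite(f"pics/{n}0.png",manip.snapshot(n)[:,:,::-1])
E
```

```text
pics
t 0.0
q [ 1.0266  0.5285  1.4339  0.      1.1814 -0.1785]
qd [-0.0005 -0.0003 -0.0008 -0.0004  0.002  -0.0003]
tau [ 3.00000e-04 -4.42363e+01 -1.78022e+01 -2.00000e-04  8.70000e-03
  0.00000e+00]
tcp_pos [0.2231 0.5831 0.2303]
tool_rot [ 0.696  -0.1289  0.1283 -0.6946]
force [-0.2656  0.7895 -0.3742]
ft_torque [-0.0067 -0.018   0.0073]
finger_gap 0.9998
0.0187
scene {'intrinsics': [[570.941, 0.0, 327.4651], [0.0, 570.941, 242.3779], [0.0, 0.0, 1.0]], 'extrinsics': [[0.3254, -0.6562, 0.6809, 1.4725], [0.9455, 0.2349, -0.2255, -0.3117], [-0.012, 0.7171, 0.6969, 1.0235], [0.0, 0.0, 0.0, 1.0]]}
top {'intrinsics': [[493.6408, 0.0, 317.9865], [0.0, 493.6408, 242.2326], [0.0, 0.0, 1.0]], 'extrinsics': [[0.0252, 0.9964, -0.0806, 0.4714], [-0.9997, 0.0252, -0.0006, -0.0106], [0.0014, 0.0806, 0.9967, 1.1682], [0.0, 0.0, 0.0, 1.0]]}
wrist {'intrinsics': [[371.6483, 0.0, 318.8577], [0.0, 371.6483, 242.0823], [0.0, 0.0, 1.0]], 'extrinsics': [[0.3564, -0.895, -0.2683, 0.1543], [0.9343, 0.3411, 0.1033, 0.6099], [-0.0009, -0.2875, 0.9578, 0.3731], [0.0, 0.0, 0.0, 1.0]]}
```

View pics/scene0.png

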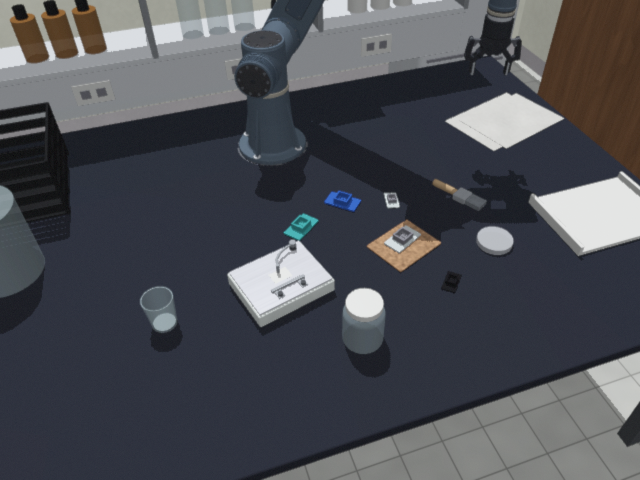

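View pics/top0.png

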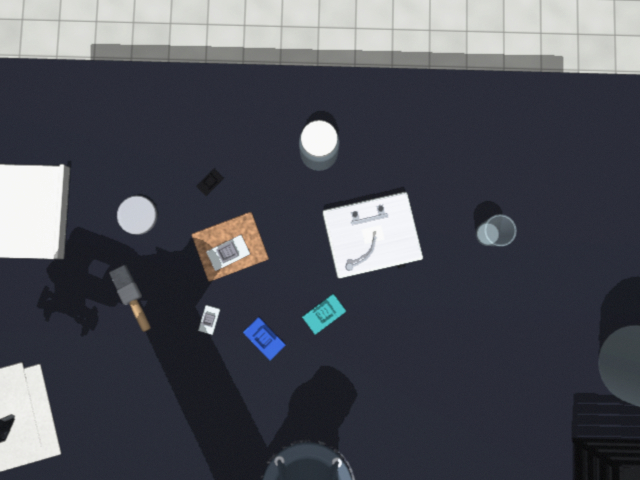

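View pics/wrist0.png

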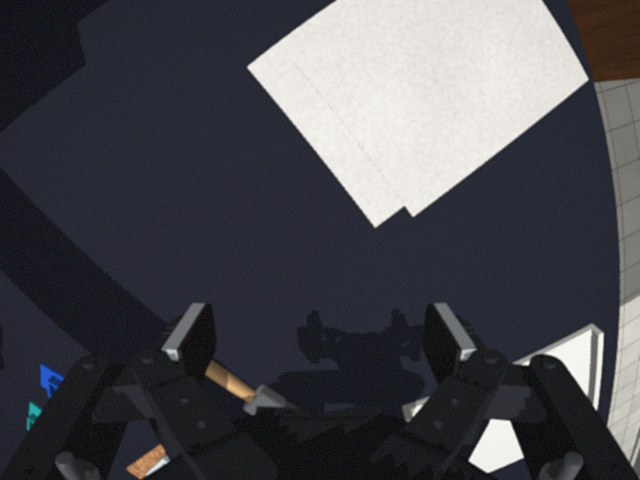

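The target is the pale slide on the cork mat, at about (229,252) in the top view. The holder is at (373,235), with its steel edge on the far side and its clip pivot at (350,266). The small white slide at (209,320) is the look-alike. I'll enlarge these areas next.

Run:
```python
import cv2
a=cv2.imread("pics/top0.png")
cv2.imwrite("pics/c1.png",cv2.resize(a[205:290,185:275],None,fx=7,fy=7,interpolation=cv2.INTER_CUBIC))
cv2.imwrite("pics/c2.png",cv2.resize(a[180:285,315:430],None,fx=5.5,fy=5.5,interpolation=cv2.INTER_CUBIC))
```

```text
(no output)
```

View pics/c1.png

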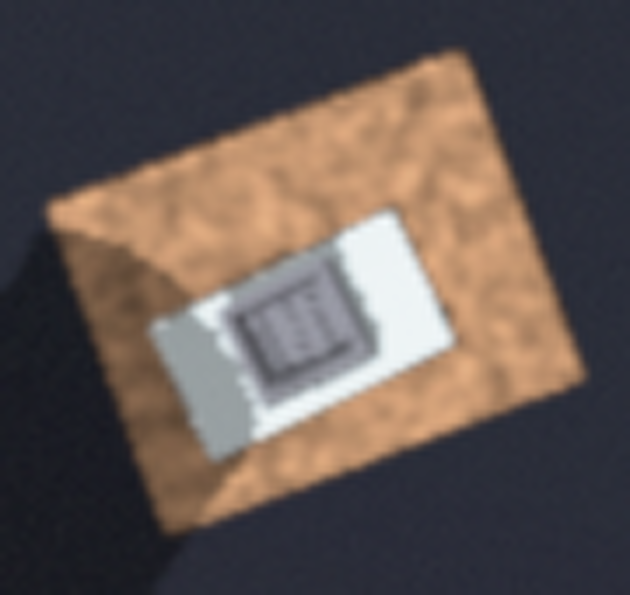

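View pics/c2.png

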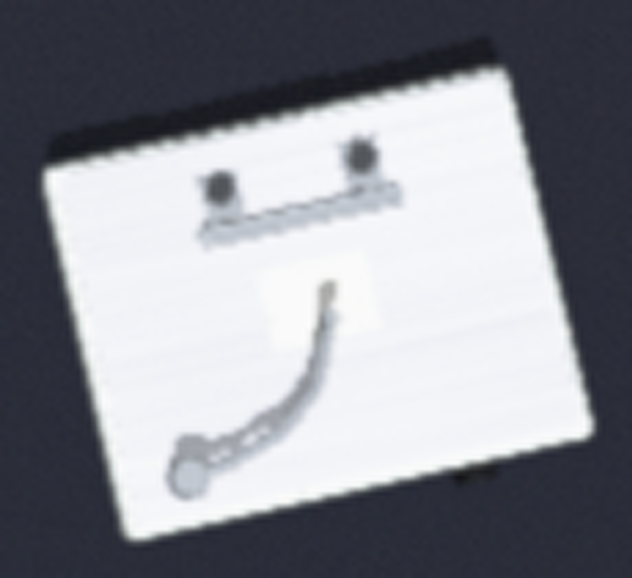

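```bash
cat > h.py <<'E'
import numpy as np
from station import manip
from scipy.spatial.transform import Rotation as R
from scipy.optimize import least_squares
def ray(n,uv,cal=None):
    c=cal or manip.get_calibration(n);K=c["intrinsics"];E=np.array(c["extrinsics"])
    uv=np.atleast_2d(uv).astype(float)
    x=(uv[:,0]-K[0][2])/K[0][0];y=(uv[:,1]-K[1][2])/K[1][1]
    if n=="wrist":
        r=np.hypot(x,y);s=np.where(r>1e-9,np.sin(r)/r,1);d=np.c_[x*s,-y*s,-np.cos(r)]
    else: d=np.c_[x,-y,-np.ones(len(x))]
    return E[:3,3],d@E[:3,:3].T
def onz(n,uv,z,cal=None):
    o,d=ray(n,uv,cal);return o+d*((z-o[2])/d[:,2])[:,None]
def rect(P,w,h):  # corners in order (+x+y),(+x,-y),(-x,-y),(-x,+y)
    L=np.array([[w,h],[w,-h],[-w,-h],[-w,h]])/2
    f=lambda p:(L@np.array([[np.cos(p[2]),-np.sin(p[2])],[np.sin(p[2]),np.cos(p[2])]]).T+p[:2]-P[:,:2]).ravel()
    r=least_squares(f,[*P[:,:2].mean(0),0]);return r.x,f(r.x).reshape(4,2)*1000
E
python3 - <<'E'
from h import *
cr=lambda a,s,o:(np.array(a)+.5)/s-.5+np.array(o)
P=onz("top",cr([(150,325),(393,208),(455,340),(213,462)],7,(185,205)),.012)
p,e=rect(P,.05,.09);print("slide",p,np.degrees(p[2]));print(e.round(1))
P=onz("top",cr([(43,170),(508,68),(594,435),(130,542)],5.5,(315,180)),.045)
p,e=rect(P,.16,.20);print("holder",p,np.degrees(p[2]));print(e.round(1))
c,s=np.cos(p[2]),np.sin(p[2]);Rz=np.array([[c,s],[-s,c]])
# edge, frame marks
for nm,uv,z in [("edge",[(205,245),(402,205),(198,225),(395,182)],.052),("tip",[(328,290)],.07),("pivot",[(188,475)],.06)]:
    print(nm,((onz("top",cr(uv,5.5,(315,180)),z)[:,:2]-p[:2])@Rz.T*1000).round(1))
s=manip.sense();r=R.from_quat(s["tool_rot"]).as_matrix();print(r.round(3))
E
```

```text
slide [0.53603997 0.2009282  0.48318532] 27.684479702811046
[[-0.3  0.1]
 [ 0.   0.3]
 [-0.4 -0.4]
 [ 0.7 -0.1]]
holder [ 0.58284676 -0.13417754  0.24657732] 14.127839871362289
[[ 0.5  0.5]
 [ 1.3  0.1]
 [-1.  -1.7]
 [-0.8  1.1]]
edge [[ 33.2  41.4]
 [ 31.5 -42. ]
 [ 41.9  42.4]
 [ 41.5 -41.3]]
tip [[ 2.5 -1.5]]
pivot [[-58.1  70.2]]
[[ 0.934 -0.001  0.358]
 [-0.358 -0.001  0.934]
 [-0.    -1.    -0.002]]
```

```bash
cat >> h.py <<'E'
def plan(xyz,jaw):
    s=manip.sense();r=R.from_quat(s["tool_rot"]).as_matrix()
    d=r.T@(np.array(xyz)-s["tcp_pos"]);j=np.degrees(np.arctan2(r[1,2],r[0,2]))
    t=(jaw-j+180)%360-180
    print("t %.2f tcp %s jaw %.2f tilt %s F %s gap %.3f"%(s["t"],np.round(s["tcp_pos"],4),j,r[:,1].round(4),np.round(s["force"],2),s["finger_gap"]))
    print("units",(d/.03).round(3),"twist",round(-t/10,3))
E
python3 -c "
from h import *
plan([.536,.201,.14],117.7)"
```

```text
t 0.15 tcp [0.2232 0.5832 0.2305] jaw 69.04 tilt [-9.0e-04 -1.4e-03 -1.0e+00] F [-0.03  0.49  0.37] gap 0.999
units [14.294  3.027 -8.163] twist -4.866
```

apply_moves(
  motion=[
    [85, 1.5, 0.2, -0.9, -0.6],
    [85, 3.2, 0.5, -1.8, -1.2],
    [85, 4.9, 0.8, -2.8, -1.8],
    [85, 6.6, 1.2, -3.8, -2.5],
    [85, 8.3, 1.5, -4.8, -3.1],
    [85, 10.0, 2.0, -5.8, -3.7],
    [85, 11.7, 2.4, -6.7, -4.3],
    [85, 13.2, 2.8, -7.5, -4.87],
    [85, 14.29, 3.0, -8.16, -4.87],
    [85, 14.29, 3.0, -8.16, -4.87],
    [85, 14.29, 3.0, -8.16, -4.87],
  ],
  squeeze=35,
)

```text
t: 1.52
tcp_pos: [0.5355, 0.2019, 0.1411]
tool_rot: [-0.686, -0.169, 0.17, 0.687]
force: [0.1, -0.2, -0.3]
finger_gap: 0.996
```

Run:
```python
from h import *
import cv2,pickle
plan([.536,.201,.05],117.7)
pickle.dump(manip.get_calibration("wrist"),open("w1.pkl","wb"))
cv2.imwrite("pics/w1.png",manip.snapshot("wrist")[:,:,::-1])
```

```text
t 1.52 tcp [0.5355 0.2019 0.1411] jaw 117.72 tilt [-1.4e-03  2.0e-04 -1.0e+00] F [ 0.11 -0.23 -0.28] gap 0.996
units [ 0.004  3.035 -0.036] twist 0.002
```

View pics/w1.png

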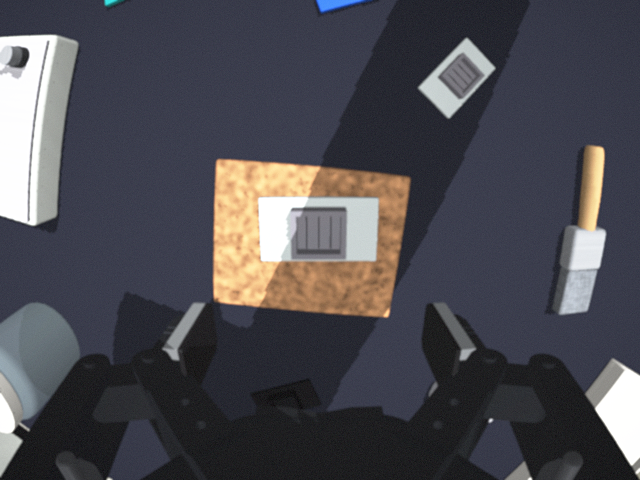

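Run:
```python
from h import *
import cv2,pickle
a=cv2.imread("pics/w1.png")
cv2.imwrite("pics/w1c.png",cv2.resize(a[180:280,245:395],None,fx=5,fy=5,interpolation=cv2.INTER_CUBIC))
```

```text
(no output)
```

View pics/w1c.png

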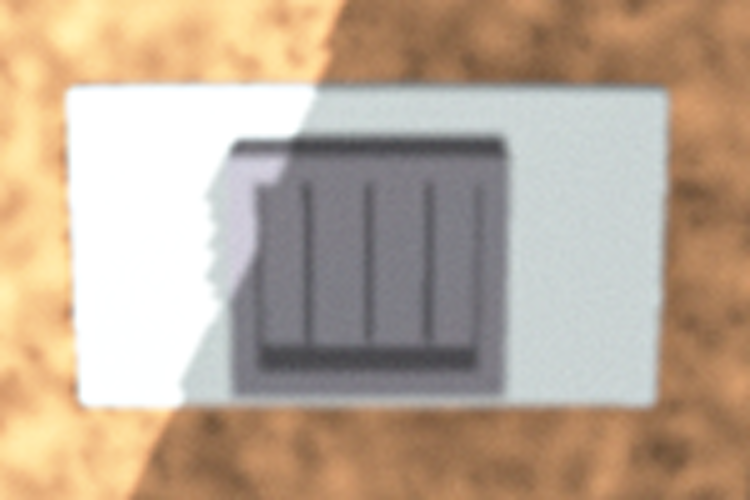

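Run:
```python
from h import *
import pickle
cal=pickle.load(open("w1.pkl","rb"))
cr=lambda a,s,o:(np.array(a)+.5)/s-.5+np.array(o)
P=onz("wrist",cr([(656,407),(82,405),(67,88),(669,91)],5,(245,180)),.012,cal)
p,e=rect(P,.05,.09);print(p,np.degrees(p[2]));print(e.round(1))
P=onz("wrist",cr([(503,394),(234,394),(232,154),(506,154)],5,(245,180)),.028,cal)
p2,e=rect(P,.036,.04);print("frame",p2,np.degrees(p2[2]));print(e.round(1))
plan([*p[:2],.03],117.7)
```

```text
[0.53378727 0.20156655 0.48209753] 27.62215388438093
[[-0.  -0.1]
 [ 0.1 -0.2]
 [ 0.1  0.2]
 [-0.2  0.1]]
frame [0.53334875 0.20136036 0.48383448] 27.72167361554625
[[-0.   0.4]
 [ 0.3 -0.2]
 [ 0.2 -0.7]
 [-0.4  0.6]]
t 1.57 tcp [0.5353 0.2024 0.1412] jaw 117.78 tilt [-1.2e-03  1.0e-04 -1.0e+00] F [ 0.63 -0.74 -1.02] gap 0.994
units [-5.300e-02  3.708e+00 -3.000e-03] twist 0.008
```

apply_moves(
  motion=[
    [75, -0.05, 1.2, 0, 0],
    [70, -0.05, 2.4, 0, 0],
    [65, -0.05, 3.2, 0, 0],
    [60, -0.05, 3.7, 0, 0],
    [60, -0.05, 4.0, 0, 0],
    [60, -0.05, 4.27, 0, 0],
    [60, -0.05, 4.27, 0, 0],
    [60, -0.05, 4.27, 0, 0],
  ],
  squeeze=35,
)

```text
t: 2.58
tcp_pos: [0.5354, 0.201, 0.0137]
tool_rot: [0.687, 0.17, -0.169, -0.686]
force: [0.0, -0.2, 0.4]
finger_gap: 0.702
```

Run:
```python
from h import *
import cv2,pickle
plan([.5336,.2015,.012],117.7)
cv2.imwrite("pics/w2.png",manip.snapshot("wrist")[:,:,::-1])
```

```text
t 2.58 tcp [0.5354 0.201  0.0137] jaw 117.73 tilt [ 1.e-03  2.e-04 -1.e+00] F [ 0.04 -0.16  0.36] gap 0.702
units [-0.046  0.058  0.043] twist 0.003
```

View pics/w2.png

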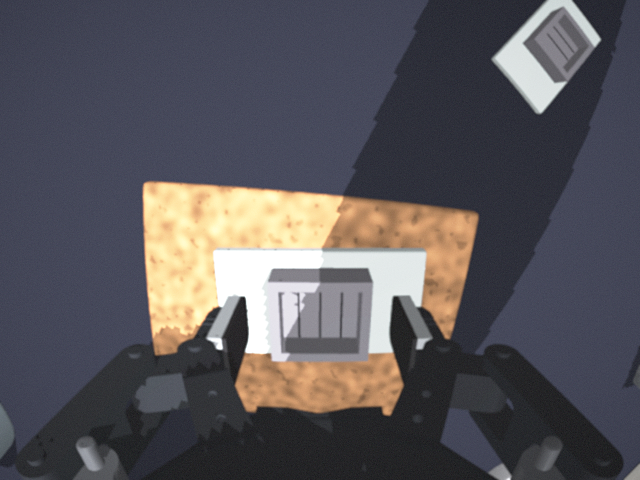

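The frame, at about (320,318), sits between the open pads at (230,330) and (405,330). I'll close now.

apply_moves(
  motion=[
    [50, -0.04, 0, 0, 0],
    [44, -0.04, 0, 0, 0],
    [36, -0.04, 0, 0, 0],
    [30, -0.04, 0, 0, 0],
    [30, -0.04, 0, 0, 0],
    [30, -0.04, 0, 0, 0],
    [30, -0.04, 0, 0, 0],
    [30, -0.04, 0, 0, 0],
  ],
  squeeze=35,
)

```text
t: 3.62
tcp_pos: [0.5341, 0.2004, 0.0136]
tool_rot: [0.687, 0.17, -0.169, -0.686]
force: [-1.3, -1.5, 5.8]
finger_gap: 0.455
```

Run:
```python
from h import *
import cv2,pickle
plan([.5336,.2015,.012],117.7)
cv2.imwrite("pics/w3.png",manip.snapshot("wrist")[:,:,::-1])
```

```text
t 3.62 tcp [0.5341 0.2004 0.0136] jaw 117.74 tilt [ 5.e-04  0.e+00 -1.e+00] F [-1.27 -1.5   5.79] gap 0.455
units [0.001 0.053 0.04 ] twist 0.004
```

View pics/w3.png

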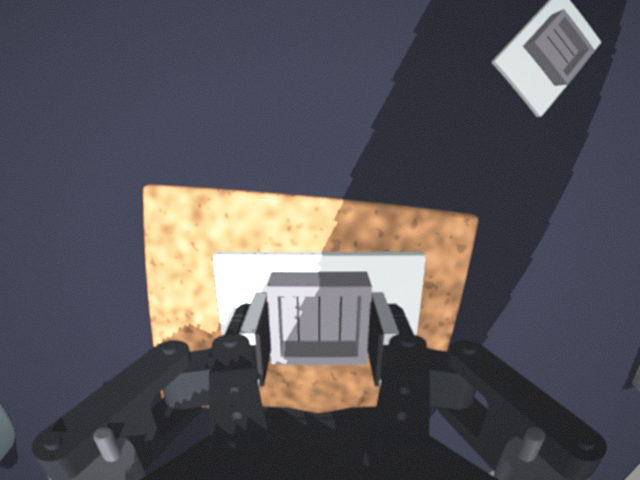

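apply_moves(
  motion=[
    [30, 0, -0.1, 0, 0],
    [30, 0, -0.5, 0, 0],
    [30, 0, -1.2, 0, 0],
    [30, 0, -2.3, 0, 0],
    [30, 0, -3.6, 0, 0],
    [30, 0, -5.0, 0, 0],
    [30, 0, -6.0, 0, 0],
    [30, 0, -6.2, 0, 0],
    [30, 0, -6.2, 0, 0],
  ],
  squeeze=35,
)

```text
t: 4.8
tcp_pos: [0.5334, 0.2004, 0.199]
tool_rot: [-0.686, -0.169, 0.17, 0.687]
force: [-0.1, -1.5, -1.1]
finger_gap: 0.458
```

Run:
```python
from h import *
H=np.array([.58285,-.13418]);a=np.radians(14.13)
hx=np.array([np.cos(a),np.sin(a)]);
t=H+hx*.024
print(t);plan([*t,.18],104.13)
```

```text
[ 0.60612386 -0.12832105]
t 4.80 tcp [0.5334 0.2004 0.199 ] jaw 117.74 tilt [-5.e-04 -0.e+00 -1.e+00] F [-0.14 -1.54 -1.1 ] gap 0.458
units [ -2.955   0.632 -10.826] twist 1.361
```

apply_moves(
  motion=[
    [30, -0.2, 0, -0.6, 0.1],
    [30, -0.5, 0, -1.8, 0.3],
    [30, -0.9, 0, -3.3, 0.5],
    [30, -1.4, 0, -5.0, 0.7],
    [30, -1.8, 0, -6.7, 0.9],
    [30, -2.2, 0, -8.2, 1.1],
    [30, -2.6, 0.2, -9.5, 1.3],
    [30, -2.85, 0.4, -10.4, 1.36],
    [30, -2.95, 0.6, -10.8, 1.36],
    [30, -2.95, 0.6, -10.8, 1.36],
    [30, -2.95, 0.6, -10.8, 1.36],
  ],
  squeeze=35,
)

```text
t: 6.18
tcp_pos: [0.6058, -0.1264, 0.1808]
tool_rot: [-0.701, -0.087, 0.088, 0.702]
force: [0.2, 0.3, -1.3]
finger_gap: 0.457
```

Run:
```python
from h import *
import cv2,pickle
plan([.60612,-.12832,.08],104.13)
pickle.dump(manip.get_calibration("wrist"),open("w4.pkl","wb"))
cv2.imwrite("pics/w4.png",manip.snapshot("wrist")[:,:,::-1])
```

```text
t 6.17 tcp [ 0.6058 -0.1264  0.1808] jaw 104.18 tilt [-1.4e-03  9.0e-04 -1.0e+00] F [ 0.23  0.26 -1.27] gap 0.457
units [-1.00e-03  3.36e+00 -6.80e-02] twist 0.005
```

View pics/w4.png

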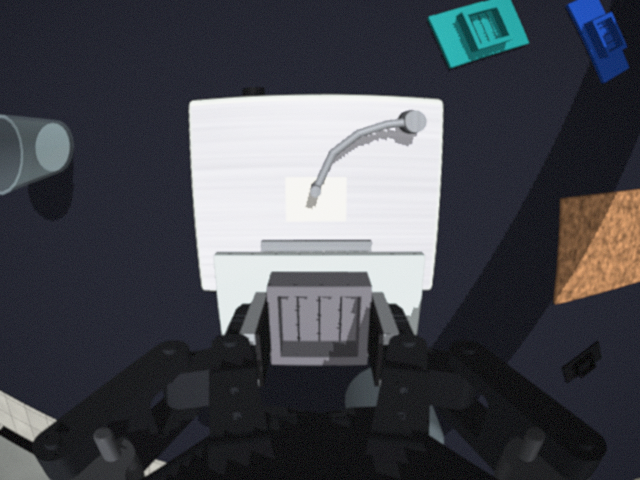

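Run:
```python
import cv2
a=cv2.imread("pics/w4.png")
cv2.imwrite("pics/w4c.png",cv2.resize(a[85:300,180:450],None,fx=2.9,fy=2.75,interpolation=cv2.INTER_CUBIC))
cv2.imwrite("pics/w4d.png",cv2.resize(a[170:260,250:385],None,fx=5.5,fy=5.5,interpolation=cv2.INTER_CUBIC))
```

```text
(no output)
```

View pics/w4c.png

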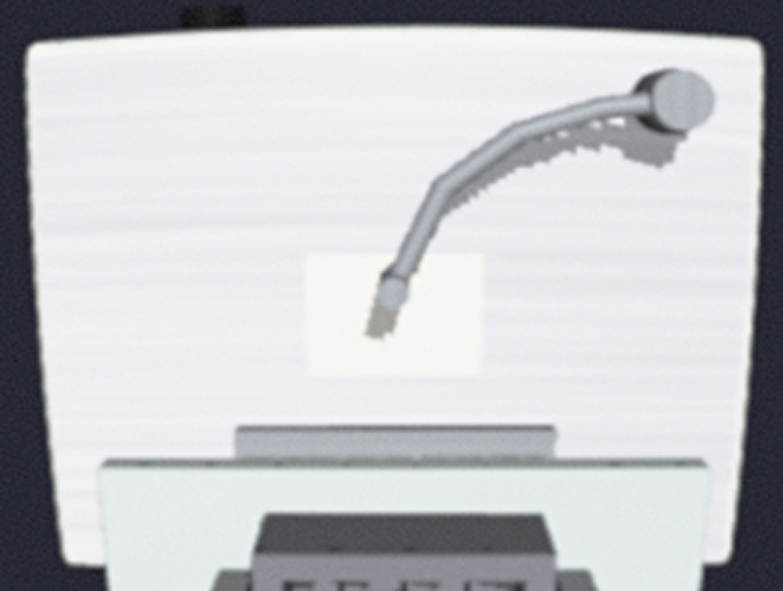

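View pics/w4d.png

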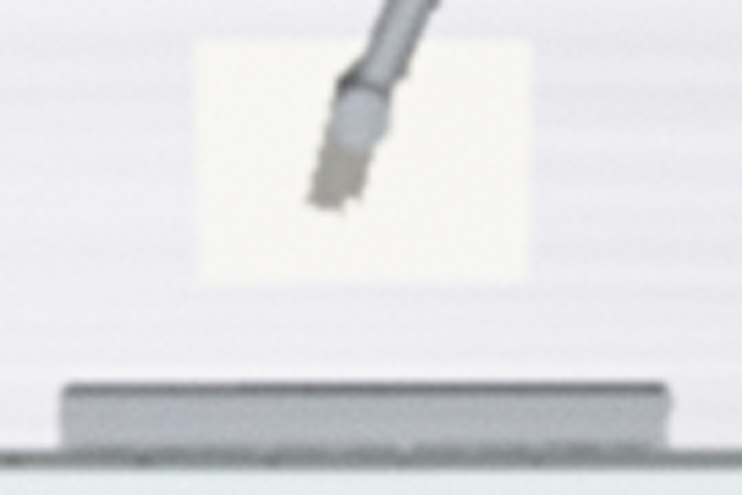

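```bash
cat > m4.py <<'E'
from h import *
import pickle
cal=pickle.load(open("w4.pkl","rb"))
def cr(a,s,o): return (np.array(a)+.5)/np.array(s)-.5+np.array(o)
P=onz("wrist",cr([(732,565),(62,566),(26,40),(764,40)],(2.9,2.75),(180,85)),.045,cal)
p,e=rect(P,.16,.20);print("holder",p,np.degrees(p[2]));print(e.round(1))
c,s=np.cos(p[2]),np.sin(p[2]);Rz=np.array([[c,s],[-s,c]])
L=lambda uv,z:((onz("wrist",cr(uv,5.5,(250,170)),z,cal)[:,:2]-p[:2])@Rz.T*1000).round(1)
print("edge bottom",L([(64,384),(668,384)],.045).tolist(),"top",L([(64,394),(668,394)],.052).tolist())
print("tip top",L([(360,120)],.071).tolist(),"win",L([(194,38),(530,38),(530,283),(194,283)],.045).tolist())
print("pivot",((onz("wrist",cr([(682,99)],(2.9,2.75),(180,85)),.065,cal)[:,:2]-p[:2])@Rz.T*1000).round(1))
# slide corners at -x side
sp=onz("wrist",cr([(100,460),(709,460)],(2.9,2.75),(180,85)),.1808-.0076+.006,cal)
print("slide -x side",((sp[:,:2]-p[:2])@Rz.T*1000).round(1).tolist())
q=manip.sense();print("tcp in holder",(np.array(q["tcp_pos"][:2])-p[:2])@Rz.T*1000)
E
python3 m4.py
```

```text
holder [ 0.5812471  -0.13397744  0.24970688] 14.307150592493256
[[ 1.3  2.3]
 [ 2.2 -1.7]
 [-0.7 -3. ]
 [-2.7  2.4]]
edge bottom [[33.3, -43.2], [33.4, 43.2]] top [[32.7, -42.1], [32.8, 42.2]]
tip top [[-8.5, -0.5]] win [[-16.0, -23.4], [-15.9, 22.6], [18.6, 23.1], [18.6, -24.1]]
pivot [[-59.   69.3]]
slide -x side [[-0.4, -42.1], [-0.3, 46.2]]
tcp in holder [25.91659919  1.34003615]
```

Run:
```python
import cv2
a=cv2.imread("pics/scene0.png")
cv2.imwrite("pics/s0c.png",cv2.resize(a[230:325,220:340],None,fx=6,fy=6,interpolation=cv2.INTER_CUBIC))
```

```text
(no output)
```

View pics/s0c.png

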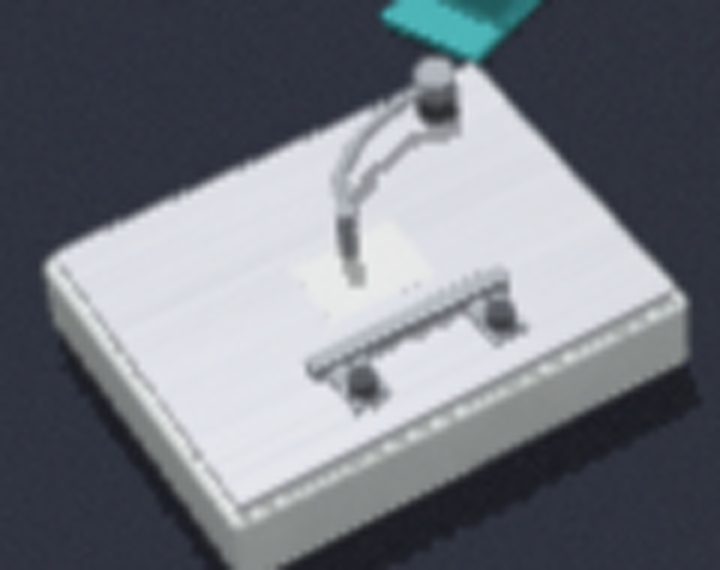

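apply_moves(
  motion=[
    [30, 0, 0.6, -0.06, 0],
    [30, 0, 1.4, -0.06, 0],
    [30, 0, 2.2, -0.06, 0],
    [30, 0, 2.9, -0.06, 0],
    [30, 0, 3.4, -0.06, 0],
    [30, 0, 3.7, -0.06, 0],
    [30, 0, 3.85, -0.06, 0],
    [30, 0, 3.85, -0.06, 0],
    [30, 0, 3.85, -0.06, 0],
    [30, 0, 3.85, -0.06, 0],
  ],
  squeeze=40,
)

```text
t: 7.48
tcp_pos: [0.6072, -0.1295, 0.0664]
tool_rot: [0.702, 0.087, -0.087, -0.702]
force: [0.1, 0.5, -0.5]
finger_gap: 0.458
```

```bash
cat > st.py <<'E'
from h import *
import cv2,pickle,sys
H=np.array([.5824,-.1340]);a=np.radians(14.2);Rz=np.array([[np.cos(a),np.sin(a)],[-np.sin(a),np.cos(a)]])
s=manip.sense();r=R.from_quat(s["tool_rot"]).as_matrix()
print("t %.2f tcp_in_holder %s z %.4f yaw %.2f F_holder %s Fz %.2f T %s gap %.3f"%(s["t"],((np.array(s["tcp_pos"][:2])-H)@Rz.T*1000).round(1),s["tcp_pos"][2],np.degrees(np.arctan2(r[1,2],r[0,2]))-90,(Rz@np.array(s["force"][:2])).round(2),s["force"][2],np.round(s["ft_torque"],3),s["finger_gap"]))
if len(sys.argv)>1:
    n=sys.argv[1];c=sys.argv[2] if len(sys.argv)>2 else "wrist"
    pickle.dump(manip.get_calibration(c),open(n+".pkl","wb"))
    cv2.imwrite(f"pics/{n}.png",manip.snapshot(c)[:,:,::-1])
E
python3 st.py w5
```

```text
t 7.47 tcp_in_holder [25.2 -1.7] z 0.0664 yaw 14.14 F_holder [0.16 0.43] Fz -0.54 T [ 0.026 -0.04   0.019] gap 0.458
```

View pics/w5.png

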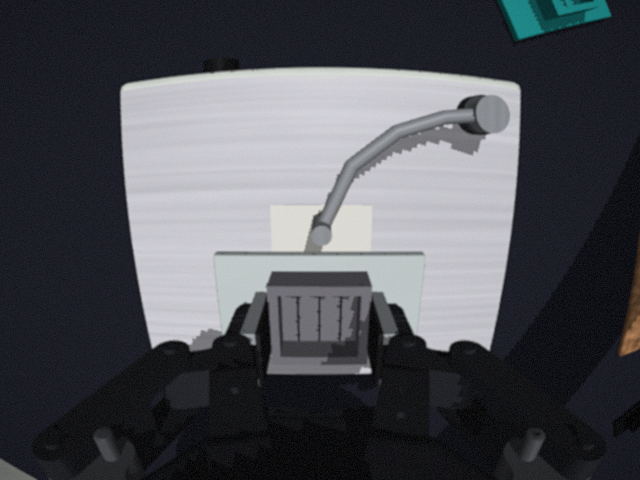

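apply_moves(
  motion=[
    [30, -0.08, 0, 0, 0],
    [30, -0.18, 0, 0, 0],
    [30, -0.3, 0, 0, 0],
    [30, -0.42, 0, 0, 0],
    [30, -0.54, 0, 0, 0],
    [30, -0.66, 0, 0, 0],
    [30, -0.78, 0, 0, 0],
    [30, -0.88, 0, 0, 0],
    [30, -0.93, 0, 0, 0],
    [30, -0.93, 0, 0, 0],
    [30, -0.93, 0, 0, 0],
  ],
  squeeze=40,
)

```text
t: 8.9
tcp_pos: [0.5814, -0.1368, 0.0663]
tool_rot: [0.702, 0.088, -0.086, -0.701]
force: [5.8, -1.8, -0.3]
finger_gap: 0.458
```

```bash
python3 st.py w6
```

```text
t 8.90 tcp_in_holder [-1.7 -2.5] z 0.0663 yaw 14.14 F_holder [ 5.15 -3.14] Fz -0.30 T [-0.233 -0.93   0.148] gap 0.458
```

View pics/w6.png

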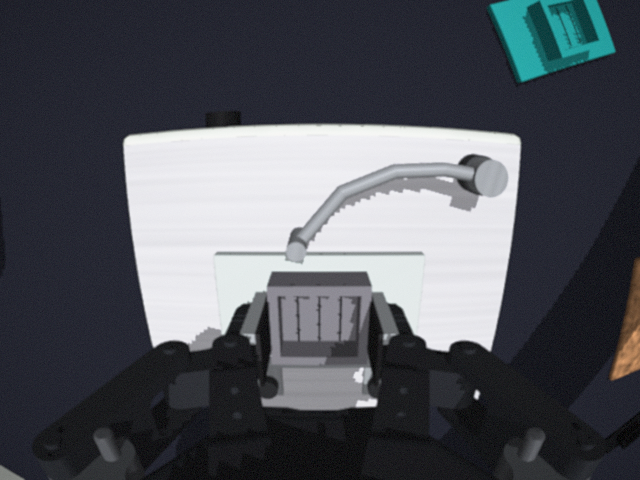

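apply_moves(
  motion=[
    [30, 0, 0.1, 0, 0],
    [30, 0, 0.2, 0, 0],
    [30, 0, 0.3, 0, 0],
    [30, 0, 0.36, 0, 0],
    [30, 0, 0.4, 0, 0],
    [30, 0, 0.4, 0, 0],
    [30, 0, 0.4, 0, 0],
  ],
  squeeze=40,
)

```text
t: 9.82
tcp_pos: [0.5794, -0.1358, 0.0534]
tool_rot: [-0.702, -0.087, 0.087, 0.702]
force: [4.7, 1.6, -1.5]
finger_gap: 0.455
```

```bash
python3 st.py
```

```text
t 9.82 tcp_in_holder [-3.4 -1.1] z 0.0534 yaw 14.14 F_holder [4.94 0.41] Fz -1.54 T [ 0.173 -0.74   0.058] gap 0.455
```

apply_moves(
  motion=[
    [30, 0, 0.02, 0, 0],
    [30, 0, 0.02, 0, 0],
  ],
)

```text
t: 10.07
tcp_pos: [0.5795, -0.1359, 0.0531]
tool_rot: [-0.702, -0.087, 0.087, 0.702]
force: [4.1, 0.8, 0.8]
finger_gap: 0.46
```

apply_moves(
  motion=[
    [30, 0, 0.02, 0, 0],
    [30, 0, 0.02, 0, 0],
  ],
)

```text
t: 10.32
tcp_pos: [0.5796, -0.1359, 0.0527]
tool_rot: [-0.702, -0.087, 0.087, 0.702]
force: [2.9, 2.9, 2.5]
finger_gap: 0.453
```

apply_moves(
  motion=[
    [30, 0, 0, 0, 0],
  ],
)

```text
t: 10.45
tcp_pos: [0.5796, -0.1359, 0.0527]
tool_rot: [-0.702, -0.087, 0.087, 0.702]
force: [2.2, 3.1, 3.0]
finger_gap: 0.459
```

apply_moves(
  motion=[
    [30, 0, 0, 0, 0],
  ],
)

```text
t: 10.58
tcp_pos: [0.5796, -0.1359, 0.0526]
tool_rot: [-0.702, -0.087, 0.087, 0.702]
force: [3.5, 3.2, 3.1]
finger_gap: 0.458
```

apply_moves(
  motion=[
    [30, 0, 0.02, 0, 0],
    [30, 0, 0.02, 0, 0],
  ],
)

```text
t: 10.82
tcp_pos: [0.5796, -0.1359, 0.0526]
tool_rot: [-0.702, -0.087, 0.087, 0.702]
force: [1.4, 3.3, 7.7]
finger_gap: 0.456
```

apply_moves(
  motion=[
    [30, 0, 0, 0, 0],
  ],
)

```text
t: 10.95
tcp_pos: [0.5796, -0.1359, 0.0526]
tool_rot: [-0.702, -0.087, 0.087, 0.702]
force: [2.1, 2.3, 8.4]
finger_gap: 0.459
```

apply_moves(
  motion=[
    [30, 0, -0.03, 0, 0],
    [30, 0, -0.03, 0, 0],
    [30, 0.04, -0.03, 0, 0],
    [30, 0.08, -0.03, 0, 0],
    [30, 0.12, -0.03, 0, 0],
    [30, 0.16, -0.03, 0, 0],
    [30, 0.16, -0.03, 0, 0],
  ],
)

```text
t: 11.82
tcp_pos: [0.5845, -0.1348, 0.0527]
tool_rot: [-0.702, -0.087, 0.087, 0.702]
force: [2.3, 2.7, 1.7]
finger_gap: 0.454
```

```bash
python3 st.py w7
```

```text
t 11.82 tcp_in_holder [ 1.9 -1.3] z 0.0527 yaw 14.14 F_holder [2.92 2.05] Fz 1.67 T [ 0.313 -0.359  0.017] gap 0.454
```

View pics/w7.png

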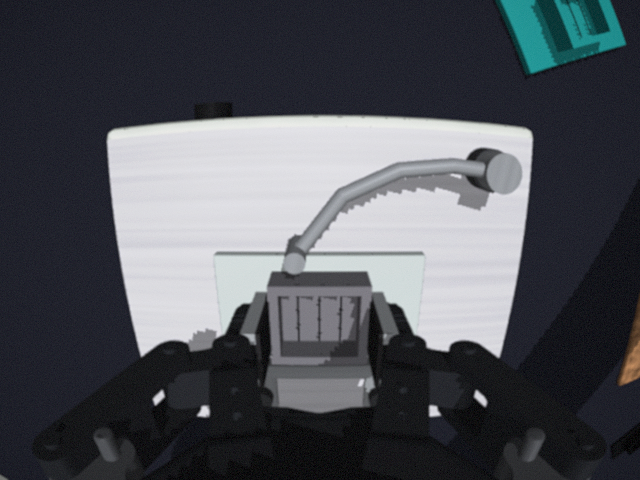

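The slide is flat, with its side still square in the grip and the clip bearing on it. I'll creep toward the edge in small steps and watch the force.

apply_moves(
  motion=[
    [30, 0.02, 0, 0, 0],
    [30, 0.04, 0, 0, 0],
    [30, 0.04, 0, 0, 0],
  ],
)

```text
t: 12.25
tcp_pos: [0.5856, -0.1346, 0.0527]
tool_rot: [-0.702, -0.087, 0.087, 0.702]
force: [1.9, 3.0, 0.6]
finger_gap: 0.457
```

apply_moves(
  motion=[
    [30, 0.02, 0, 0, 0],
    [30, 0.04, 0, 0, 0],
    [30, 0.04, 0, 0, 0],
  ],
)

```text
t: 12.62
tcp_pos: [0.5869, -0.1343, 0.0527]
tool_rot: [0.702, 0.087, -0.087, -0.702]
force: [2.5, 2.5, -0.6]
finger_gap: 0.46
```

apply_moves(
  motion=[
    [30, 0.02, 0, 0, 0],
    [30, 0.02, 0, 0, 0],
  ],
)

```text
t: 12.88
tcp_pos: [0.5874, -0.1342, 0.0527]
tool_rot: [-0.702, -0.087, 0.087, 0.702]
force: [1.5, 1.7, -0.9]
finger_gap: 0.456
```

apply_moves(
  motion=[
    [30, 0.02, 0, 0, 0],
    [30, 0.02, 0, 0, 0],
  ],
)

```text
t: 13.12
tcp_pos: [0.5879, -0.134, 0.0528]
tool_rot: [0.702, 0.087, -0.087, -0.702]
force: [1.7, 3.1, -0.6]
finger_gap: 0.456
```

```bash
python3 st.py
```

```text
t 13.12 tcp_in_holder [ 5.4 -1.4] z 0.0528 yaw 14.14 F_holder [2.39 2.64] Fz -0.59 T [ 0.324 -0.428  0.02 ] gap 0.456
```

apply_moves(
  motion=[
    [30, 0.015, 0, 0, 0],
    [30, 0.015, 0, 0, 0],
  ],
)

```text
t: 13.38
tcp_pos: [0.5884, -0.1339, 0.0528]
tool_rot: [0.702, 0.087, -0.087, -0.702]
force: [3.8, 2.5, -1.3]
finger_gap: 0.454
```

apply_moves(
  motion=[
    [30, 0.015, 0, 0, 0],
    [30, 0.015, 0, 0, 0],
  ],
)

```text
t: 13.62
tcp_pos: [0.5887, -0.1338, 0.0528]
tool_rot: [-0.702, -0.087, 0.087, 0.702]
force: [1.1, 0.8, -0.6]
finger_gap: 0.458
```

apply_moves(
  motion=[
    [30, 0.015, 0, 0, 0],
    [30, 0.015, 0, 0, 0],
  ],
)

```text
t: 13.88
tcp_pos: [0.5887, -0.1338, 0.0527]
tool_rot: [-0.702, -0.087, 0.088, 0.702]
force: [0.5, 1.0, -0.5]
finger_gap: 0.454
```

```bash
python3 st.py
```

```text
t 13.88 tcp_in_holder [ 6.2 -1.3] z 0.0527 yaw 14.16 F_holder [0.73 0.81] Fz -0.48 T [ 0.222 -0.154  0.028] gap 0.454
```

apply_moves(
  motion=[
    [30, 0.01, 0, 0, 0],
    [30, 0.01, 0, 0, 0],
    [30, 0.01, 0, 0, 0],
  ],
)

```text
t: 14.25
tcp_pos: [0.5888, -0.1337, 0.0527]
tool_rot: [-0.702, -0.087, 0.088, 0.702]
force: [-1.6, -0.7, 0.5]
finger_gap: 0.452
```

```bash
python3 st.py w8
```

```text
t 14.25 tcp_in_holder [ 6.3 -1.3] z 0.0527 yaw 14.17 F_holder [-1.75 -0.26] Fz 0.51 T [-0.139  0.293  0.156] gap 0.452
```

View pics/w8.png

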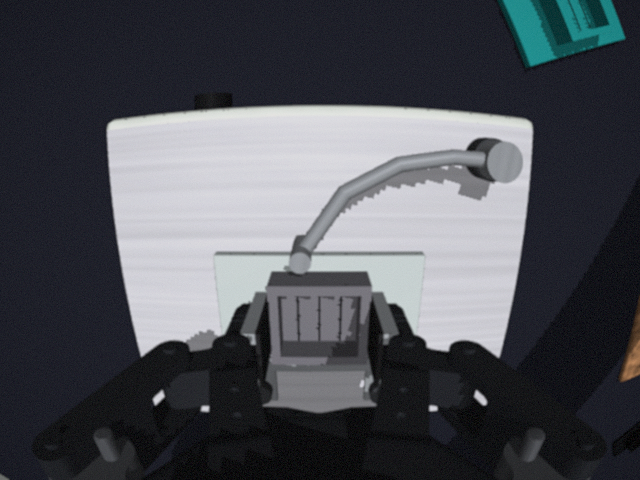

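apply_moves(
  motion=[
    [30, 0, 0.015, 0, 0],
    [30, 0, 0.015, 0, 0],
  ],
  squeeze=30,
)

```text
t: 14.55
tcp_pos: [0.5888, -0.1337, 0.0527]
tool_rot: [-0.702, -0.087, 0.088, 0.702]
force: [-4.2, -1.2, 4.8]
finger_gap: 0.454
```

```bash
python3 st.py
```

```text
t 14.55 tcp_in_holder [ 6.3 -1.3] z 0.0527 yaw 14.17 F_holder [-4.4  -0.17] Fz 4.79 T [-0.157  0.626  0.119] gap 0.454
```

apply_moves(
  motion=[
    [30, -0.01, -0.005, 0, 0],
    [30, -0.01, -0.005, 0, 0],
  ],
  squeeze=30,
)

```text
t: 14.8
tcp_pos: [0.5888, -0.1337, 0.0526]
tool_rot: [-0.702, -0.087, 0.087, 0.702]
force: [-4.1, -0.7, 5.6]
finger_gap: 0.452
```

```bash
python3 st.py
```

```text
t 14.80 tcp_in_holder [ 6.3 -1.3] z 0.0526 yaw 14.16 F_holder [-4.19  0.34] Fz 5.57 T [-0.216  0.645  0.142] gap 0.452
```

apply_moves(
  motion=[
    [30, -0.01, -0.01, 0, 0],
    [30, -0.01, -0.01, 0, 0],
    [30, -0.01, -0.01, 0, 0],
  ],
  squeeze=30,
)

```text
t: 15.18
tcp_pos: [0.5888, -0.1337, 0.0527]
tool_rot: [-0.702, -0.087, 0.087, 0.702]
force: [-2.9, -0.4, 2.2]
finger_gap: 0.458
```

```bash
python3 st.py
```

```text
t 15.18 tcp_in_holder [ 6.3 -1.3] z 0.0527 yaw 14.15 F_holder [-2.89  0.28] Fz 2.19 T [-0.153  0.546  0.244] gap 0.458
```

apply_moves(
  motion=[
    [30, -0.01, 0, 0, 0],
    [30, -0.01, 0, 0, 0],
  ],
  squeeze=30,
)

```text
t: 15.42
tcp_pos: [0.5888, -0.1337, 0.0527]
tool_rot: [-0.702, -0.087, 0.087, 0.702]
force: [-1.9, -0.7, 1.2]
finger_gap: 0.456
```

```bash
python3 st.py
```

```text
t 15.43 tcp_in_holder [ 6.3 -1.3] z 0.0527 yaw 14.14 F_holder [-2.05 -0.18] Fz 1.21 T [-0.031  0.419  0.226] gap 0.456
```

Light contact now, with about 2 N on the tool beyond the clip's push. I'll open gently.

apply_moves(
  motion=[
    [40, 0, 0, 0, 0],
    [42, 0, 0, 0, 0],
    [44, 0, 0, 0, 0],
    [47, 0, 0, 0, 0],
    [52, 0, 0, 0, 0],
    [56, 0, 0, 0, 0],
    [58, 0, 0, 0, 0],
    [58, 0, 0, 0, 0],
  ],
  squeeze=30,
)

```text
t: 16.42
tcp_pos: [0.5887, -0.1339, 0.0528]
tool_rot: [0.702, 0.087, -0.087, -0.702]
force: [0.2, -0.2, 0.7]
finger_gap: 0.68
```

```bash
python3 st.py w9
```

```text
t 16.43 tcp_in_holder [ 6.1 -1.4] z 0.0528 yaw 14.14 F_holder [ 0.11 -0.25] Fz 0.66 T [ 0.031 -0.019 -0.044] gap 0.680
```

View pics/w9.png

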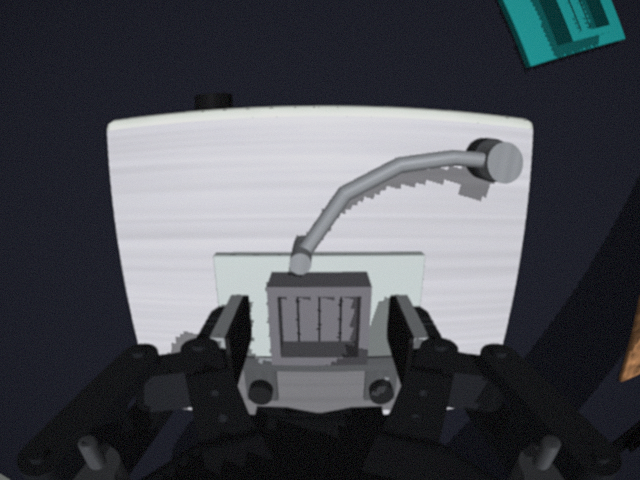

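The pads are clear, the slide hasn't moved, and the force is about 0. I'll retreat straight up.

apply_moves(
  motion=[
    [58, 0, -0.2, 0, 0],
    [58, 0, -0.6, 0, 0],
    [58, 0, -1.2, 0, 0],
    [58, 0, -2.2, 0, 0],
    [58, 0, -3.4, 0, 0],
    [58, -0.7, -4.4, 0, 0],
    [58, -1.5, -5.0, 0, 0],
    [58, -2.0, -5.0, 0, 0],
    [58, -2.0, -5.0, 0, 0],
    [58, -2.0, -5.0, 0, 0],
  ],
)

```text
t: 17.73
tcp_pos: [0.5307, -0.1484, 0.2022]
tool_rot: [-0.702, -0.087, 0.087, 0.702]
force: [0.0, -0.4, 0.1]
finger_gap: 0.68
```

```bash
python3 st.py w10; python3 st.py s10 scene
```

```text
t 17.73 tcp_in_holder [-53.7  -1.3] z 0.2022 yaw 14.13 F_holder [-0.08 -0.36] Fz 0.06 T [-0.01   0.01  -0.045] gap 0.680
t 17.77 tcp_in_holder [-53.5  -1.3] z 0.2021 yaw 14.15 F_holder [-0.27 -0.74] Fz 0.14 T [-0.014 -0.009  0.016] gap 0.682
```

View pics/w10.png

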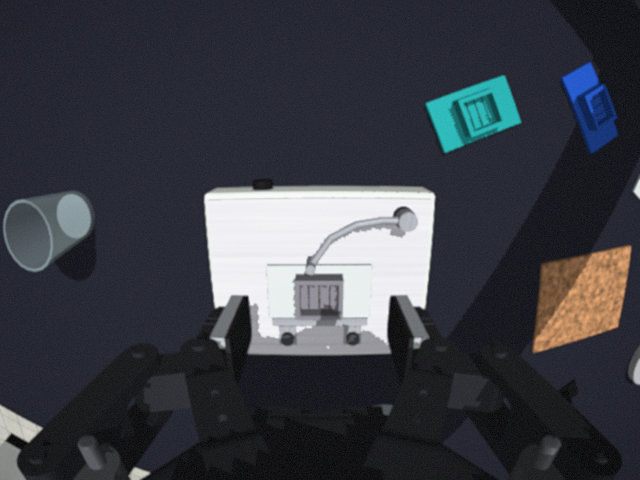

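View pics/s10.png

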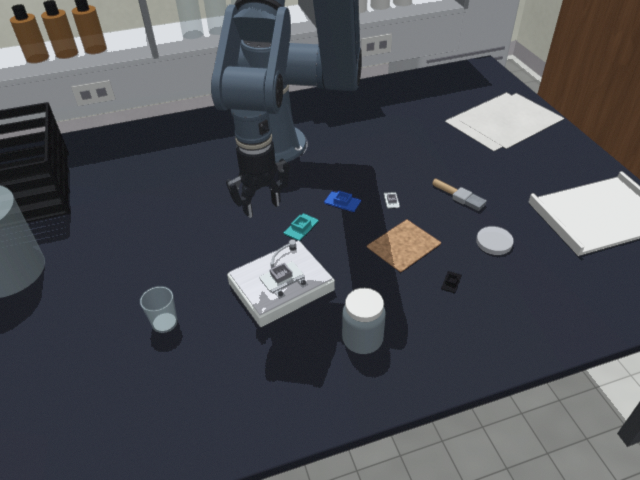

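Run:
```python
import cv2
a=cv2.imread("pics/w10.png")
cv2.imwrite("pics/w10c.png",cv2.resize(a[180:360,200:440],None,fx=3.2,fy=3.2,interpolation=cv2.INTER_CUBIC))
a=cv2.imread("pics/s10.png")
cv2.imwrite("pics/s10c.png",cv2.resize(a[230:325,220:340],None,fx=6,fy=6,interpolation=cv2.INTER_CUBIC))
```

```text
(no output)
```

View pics/w10c.png

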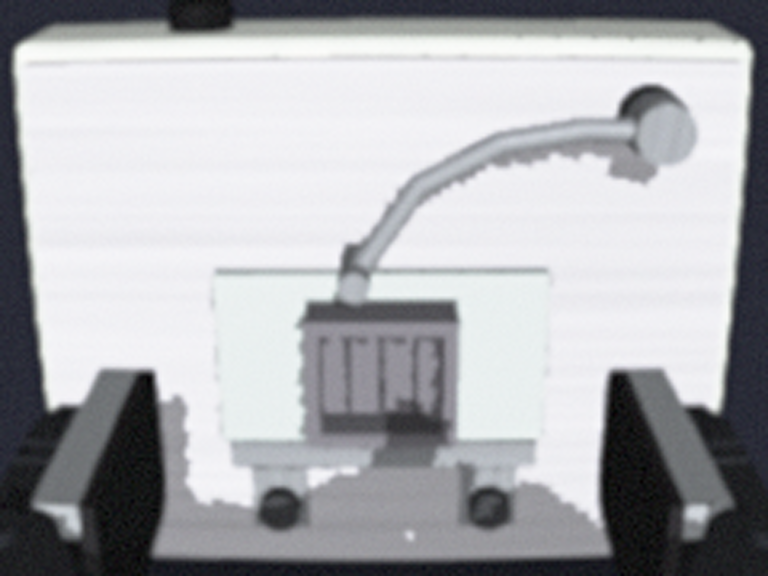

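View pics/s10c.png

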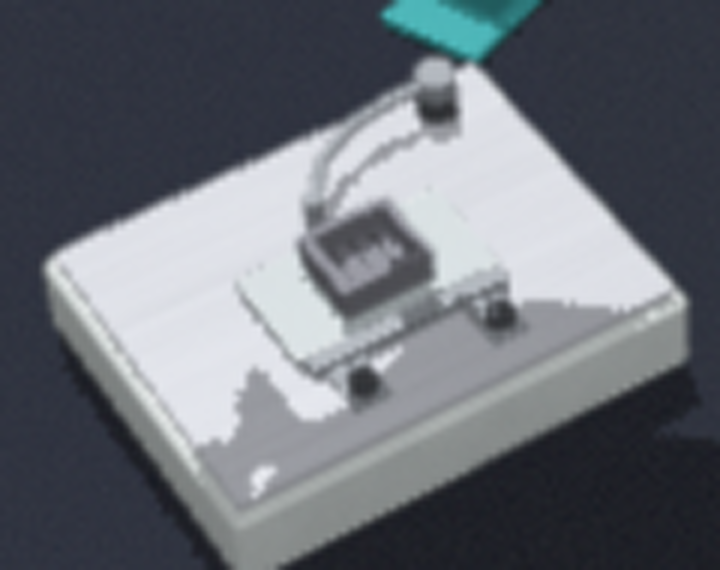

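In the crop the slide's +x side meets the bar along its whole length (row about 440). The slide is centred on the bar, and the clip post bears on its other long side at (352,285). I'll hand in.

```bash
python3 -c "
from station import manip
print(manip.sense()['t'],manip.sign_off())"
```

```text
the job is handed in; nothing more can be done
17.825 None
```

The slide is on the stage, held by the clip against the steel edge, and the job is handed in at 17.8 s; no verdict was reported.

**What I did:** I gripped the slide by its frame and carried it over the edge. I pushed the clip back with its long side at about 4 cm/s and lowered it until it touched the stage. I then crept it towards the edge in steps of 1.2 mm, down to 0.3 mm. Contact showed when the sideways force changed from about +3 N to −2 N and the slide stopped moving, with its origin about 6 mm past the stage centre. I eased off to light contact before letting go.

**Force while seating:** Setting it down after contact raised the sideways reading briefly to about −4.4 N, which I estimate as 7–8 N between slide and edge. I backed it down to −2 N before opening.

**Last checks:**
- **Position:** The slide did not visibly move on release. In the wrist and scene pictures it lies flat along the whole bar, centred to within about 2 mm, with the clip post bearing on its other side.
- **Gripper:** It was clear above the holder and reading about zero force.
- **Other things:** The jar, beaker, dish, brush and look-alikes appear unmoved.
- **Disagreement:** The top and wrist cameras differed by about 1.6 mm on the holder's position. They put the edge face at about 31–33 mm, so I relied on feeling for it.

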